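# Reset the slide on the gauge block, backlash taken out

### The job

The slide of the setting stage has been wound too hard onto the gauge block. Using only its knob, back the slide off until the jaw stands well clear of the block (6 mm or more), then wind it in again from that side only, so that the play of the screw is taken up, and stop as soon as you feel the block lightly nipped between the jaw and the sensing anvil (about 5 N, 10 N is too much); then let go of the knob. Never squeeze the block hard, keep off the slide, the block and the anvil, and leave the other things on the bench where they are.

Things in the scene. Friction and masses are not known exactly. Their poses are not given: they have to be found in the camera images.
- stage: setting stage bolted to the bench: grey base plate 70 x 260 x 12 mm, blue drive box with the knob (54 x 54 mm, top at z = 62 mm) at its -y end, slide in the middle, blue anvil head (top at 54 mm) at its +y end. Origin: centre of the plate's underside; +y runs from the knob towards the anvil, z up. Fixed, but placed and turned differently each time.
- knob_grip (a point): black bar knob on a vertical axis on the drive box, 85 mm from the stage's origin along its -y. Bar 14 mm thick, 48 mm long, 36 mm high (z = 70 to 106 mm) on a round skirt 52 mm across (z = 64 to 70 mm). The point: on the axis, z = 90 mm, a good height to grip; its y axis runs along the bar (to the white line), its x axis across the 14 mm, z up.
- feed_knob (a joint): knob angle, rad; grows clockwise seen from above, which winds the slide towards the block; 0 when the bar lies along the stage's y; starts between -0.45 and -0.03. One radian moves the dog 10 mm. Turning takes about 0.05 N m while the dog runs free, about 0.23 N m while it moves the slide, and 0.01 N m more for each newton on the block. Stays where it is left.
- slide: aluminium slide, 58 x 46 mm, with a steel jaw 24 mm wide and 24 mm high; origin at the middle of the jaw's working face, which looks along the stage's +y; axes as the stage's. Moves only along the stage's y, is stiff (18 N) and stays where it is left. Top of its cheeks at z = 55 mm.
- dog: brass drive dog, 22 x 8 x 17 mm, moved by the screw between the two dark cheeks on top of the slide, with 5 mm of free play (0.5 rad of knob). Origin: 1 mm below its centre. On the cheek next to the block (origin 30.5 mm behind the jaw's face along the stage's y) it pushes the slide in; on the other (35.5 mm behind) it pulls it back. At the start it may be anywhere in its play.
- anvil: sensing anvil: steel plunger, 14 mm across, in the anvil head; origin at the middle of its face, which looks along the stage's -y at the jaw; axes as the stage's. It gives on a stiff spring (12 N for each mm); at the start it is pressed in by about 1 mm.
- block_center (a point): grey steel gauge block standing loose on the base plate between jaw and anvil, 9 mm thick (along the stage's y), 30 mm wide, 35 mm high; the point is its centre, half-way up.
- gauge_block: the same gauge block; origin at the centre of its underside, z up, its x axis across the 9 mm.
- wash_bottle: white dispenser bottle with blue collar, 60 mm across, 150 mm high; bystander; origin under its centre.
- swab_jar: white jar with swabs, 45 mm across, 78 mm high; bystander; origin under its centre.
- cap_bin: small yellow bin of red caps, 64 x 94 x 34 mm; bystander; origin under its centre.
- tape_roll: amber tape roll, 66 mm across, 19 mm high, lying flat; bystander; origin under its centre.
- caliper: digital caliper lying flat, 66 x 225 x 12 mm; bystander; origin under its centre.
- driver_yellow: screwdriver with yellow handle lying flat, 156 mm long; bystander; origin under its centre.
- ring_gauge: grey steel ring gauge, 40 mm across, 14 mm high; bystander; origin under its centre.

How it is judged:
On the way:
1. the slide is backed off: its jaw stands at least 6 mm clear of the block (at least 15 mm from the anvil) and no longer touches it (y of slide in the frame of anvil below -0.015 m and contact force between slide and gauge_block below 0.2 N), for 0.2 s.
At the end, for the whole second after the job is handed in: the gauge block stands upright, nipped between jaw and anvil with 1.5 to 10 N on each side; the drive dog lies within 2.5 mm of the cheek next to the block (the play is taken up in the winding-in direction; a small recoil on letting go does not matter); the knob is at rest (contact force between slide and gauge_block between 1.5 and 10 N and contact force between anvil and gauge_block between 1.5 and 10 N and y of dog in the frame of slide above -0.033 m and angle between gauge_block's own z axis and vertical below 0.1 rad and velocity of joint feed_knob between -0.05 and 0.05 rad/s); the robot touches nothing.
It fails at once if the block is squeezed with more than 25 N (contact force between any of slide, anvil and gauge_block above 25 N).
It fails at once if the robot touches the slide (with its dog), the anvil or the block (more than 2 N) (contact force between any of the fingers, the arm and slide above 2 N or contact force between any of the fingers, the arm and dog above 2 N or contact force between any of the fingers, the arm and anvil above 2 N or contact force between any of the fingers, the arm and gauge_block above 2 N).
It fails at once if a bystander is moved more than 20 mm (distance of any of wash_bottle, swab_jar, cap_bin, tape_roll, caliper, driver_yellow, ring_gauge from where it was at the start of the episode above 0.02 m).
It also fails if it takes over 53 s, if anything falls off the work surface, if the arm or the gripper's body presses on something with over 40 N, if the wrist force passes 120 N, or if a joint passes its speed limit or range.

### The arm

A 6-joint arm with a two-finger parallel gripper is mounted at the origin on a cart in front of the work surface, level with it; the furniture and walls round the work are solid. World frame = base frame: x ahead of the robot, y to its left, z up, the work surface at z = 0. Lengths are in m, angles in rad, forces in N, time in s.
With the tool pointing down it reaches from about 0.15 to 0.775 m from the base axis. Payload 6.1 kg.
Tool frame: the origin (TCP) lies midway between the tips of the shut fingers; the grasp point (between the pads) lies 19 mm behind it; z points along the fingers, y is the direction in which the jaws open and shut (so a half turn about z gives the same grasp; the last joint's range is limited). The gripper opens to 85 mm and grips with 20 to 120 N. Pads are 22 mm wide; open, the fingers measure 114 mm over their backs; the gripper's body (76 mm by 85 mm) begins 54 mm behind the grasp point. The pads swing forward as they close: fully open they stand 13 mm farther back than shut.
Start: joints at [1.2, 0.126, -0.04, 1.405, 0, 1.571], TCP at [0.19, 0.489, 0.231] pointing down, gripper open.
Joint ranges: [-2.72, 2.72], [-0.95, 1.95], [-1.27, 1.35], [-1.78, 2.02], [-1.46, 1.47], [-3.14, 3.14]. Speed limits (rad/s): [2.39, 2.39, 3.01, 3.14, 3.14, 3.14].

### API

Orientations are given as a unit quaternion [x, y, z, w].
In Python, from cell import arm gives the robot as it stands. The module is installed in compiled form; this text tells all that it offers.
- The arm moves only by the shell command python3 -m crank 'ROWS'. ROWS is JSON, a list of rows, each a list of 5 numbers: the gripper's target within -1 to 1 (shut at 1, half-way at 0, fully open at -1), then the shift along the tool's x, y, z in units of 200 mm (1.0 is 200 mm), then the turn about the tool's z in units of pi rad (1.0 is pi rad). In form: [[jaw, tx, ty, tz, turn], ...]. A call has 1 to 20 rows; each row is the pose to reach, as a shift and turn from the pose commanded when the call began, along the tool's axes at that moment, turning the shorter way round; what a row does not reach only later rows make up. A row lasts 1/12 s, in which the tool goes at most 41.7 mm and 7.16 degrees, less where a joint would pass 70% of its speed; a pose out of reach is approached as far as the arm can. A call with a number of a shift or a turn outside -1 to 1 is refused whole. A call with a gripper value outside its range is refused whole. The fingers move at their own pace and stop on an object; the grip force is fixed at half the most. Time passes only in rows, so rows that repeat a pose let the fingers close. It gives the time, the measured TCP pose, the force and the opening at its end, in the units of the state.
- arm.read_state(): the state, without advancing time (a new reading comes with each control period).
- arm.get_image(name): name is "scene" or "top" or "wrist"; returns a dict with "img" (400x640x3 uint8, red, green, blue), "range_z" (400x640 float32, m along the optical axis (not along the pixel's ray), 0 where there is no reading), "fx", "fy", "cx", "cy" (pixels), "R" (3x3) and "t" (3): a world point X has camera coordinates R X + t; the wrist camera has in their place "T_tool_cam" (4x4, takes a point from camera to tool coordinates, whose origin is the TCP and whose axes are the flange's). Camera axes: x right, y down, z forward; pixel columns grow to the right and rows downward; lengths in m; the calibration is good to about 2 mm. The wrist camera is an equidistant fisheye: a pixel r from the principal point sees the ray r / f radians off the axis. A picture is of the moment at which its call begins: read the wrist's pose just before it.
- arm.job_done(): hands the job in, once; it reports no verdict.
The state is a dict: "time": time; "joint_pos": joint angles; "qvel": joint speeds; "tau": joint torques, N m; "position": TCP position; "tool_rot": TCP orientation; "force": force on the tool from outside, world axes, zero at the start; "wrist_torque": the same for the moment, N m; "gripper_width": finger opening in m.
Only numpy, scipy, OpenCV 4.12 (cv2) and the standard library are available. Lean on these libraries where they do the work, as an engineer would, in place of code of your own. Each camera call takes 0.05 s, during which the arm holds its last target. There are 200 camera calls.

## Working session

There is one attempt and no reset: what is moved stays moved. The work goes in short steps, Python scripts to look and compute and a shell command to move; the robot and the scene stay as the last step left them, time stands still between calls to the robot, and variables do not carry over. Pictures are saved under pics/ and viewed, about 8 in all and at most 12, crops included, and the job is handed in when it is done.

```bash
mkdir -p pics
python3 - <<'E'
from cell import arm
import cv2,numpy as np
s=arm.read_state();print({k:np.round(v,4).tolist() for k,v in s.items()})
for n in("top","scene"):
    d=arm.get_image(n);cv2.imwrite(f"pics/{n}0.png",d["img"][:,:,::-1]);np.savez(f"{n}0.npz",**d);print(n,d["fx"],d["cx"],d["cy"],np.round(d["R"],3).tolist(),d["t"])
E
```

```text
{'time': 0.0, 'joint_pos': [1.1999, 0.1265, -0.0406, 1.4054, -0.0, 1.5708], 'qvel': [-0.0, 0.0008, 0.0011, 0.0001, -0.0002, -0.0013], 'tau': [0.0011, -43.5912, 35.2925, 0.0173, -0.0001, -0.0], 'position': [0.1901, 0.4889, 0.2305], 'tool_rot': [0.1844, 0.9829, -0.0008, -0.0001], 'force': [-0.0505, 0.1382, 0.5026], 'wrist_torque': [0.0034, -0.0698, 0.0124], 'gripper_width': 0.0855}
top 449.53268454442355 324.11042576056883 198.0352251776819 [[0.001, -1.0, -0.001], [-0.994, -0.001, -0.109], [0.109, 0.001, -0.994]] [-0.01006026  0.52117649  1.33057755]
scene 414.953328489755 322.2199442672982 199.32055869377308 [[0.885, -0.465, 0.008], [-0.333, -0.645, -0.688], [0.325, 0.606, -0.725]] [-0.47776332  0.21179577  1.07535834]
```

View pics/top0.png

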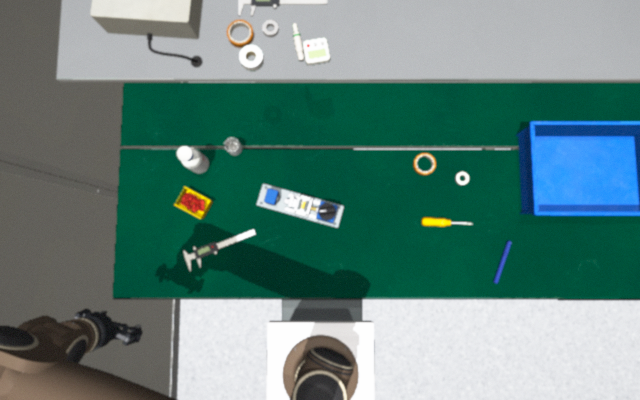

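View pics/scene0.png

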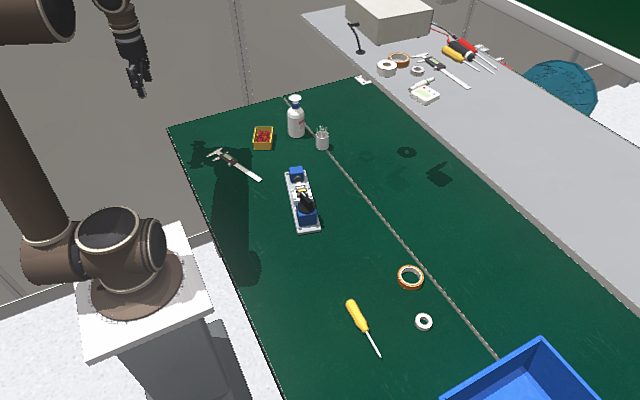

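The top view shows the stage from about (258,185) to (343,227): anvil head at (270,196), black knob at (327,210). The bystanders are well away from it. Next I'll measure the stage in the top image.

```bash
cat > h.py <<'E'
import numpy as np,cv2
def ray(d,uv,z):
    R,t=np.array(d["R"]),np.array(d["t"]);c=-R.T@t
    r=R.T@np.array([(uv[0]-d["cx"])/d["fx"],(uv[1]-d["cy"])/d["fy"],1]);return c+r*(z-c[2])/r[2]
def proj(d,X):
    p=np.array(d["R"])@X+np.array(d["t"]);return [d["fx"]*p[0]/p[2]+d["cx"],d["fy"]*p[1]/p[2]+d["cy"]]
E
python3 - <<'E'
from h import *
d=np.load("top0.npz");im=d["img"].astype(int)
g=im[:,:,1]-np.maximum(im[:,:,0],im[:,:,2])   # green mat
roi=np.zeros(g.shape,np.uint8);roi[175:235,245:355]=1
bright=((im.min(2)>110)&(roi>0)).astype(np.uint8)
blue=((im[:,:,2]-im[:,:,0]>60)&(roi>0)).astype(np.uint8)
m=cv2.morphologyEx(bright|blue,cv2.MORPH_CLOSE,np.ones((9,9)))
c=max(cv2.findContours(m,0,2)[0],key=cv2.contourArea)
b=cv2.boxPoints(cv2.minAreaRect(c));P=[ray(d,p,.012) for p in b]
print(b.tolist(),np.round(P,4).tolist(),np.mean(P,0))
for i in range(2):v=P[i+1]-P[i];print(np.linalg.norm(v),np.degrees(np.arctan2(v[1],v[0])))
dark=((im.max(2)<60)&(roi>0)&(g<10)).astype(np.uint8)
n,l,s,ce=cv2.connectedComponentsWithStats(dark)
for i in range(1,n):
    if s[i,4]>15:print(s[i],ce[i],ray(d,ce[i],.1))
cv2.imwrite("pics/topc.png",cv2.resize(d["img"][175:235,245:355,::-1],None,fx=7,fy=7,interpolation=cv2.INTER_CUBIC))
E
```

```text
[[245.0, 233.99998474121094], [245.0, 174.99998474121094], [354.0, 174.99998474121094], [354.0, 233.99998474121094]] [[0.4131, 0.2303, 0.012], [0.5942, 0.2339, 0.012], [0.5944, -0.1017, 0.012], [0.4133, -0.1005, 0.012]] [0.50374738 0.06551595 0.012     ]
0.18118496037228143 1.1437514847185204
0.33556005971058345 -89.97219355458182
[321 206  12   3  22] [327.40909091 207.13636364] [ 0.4871623  -0.01927635  0.1       ]
[321 211  14   4  28] [328.21428571 212.89285714] [ 0.47067574 -0.02157204  0.1       ]
```

View pics/topc.png

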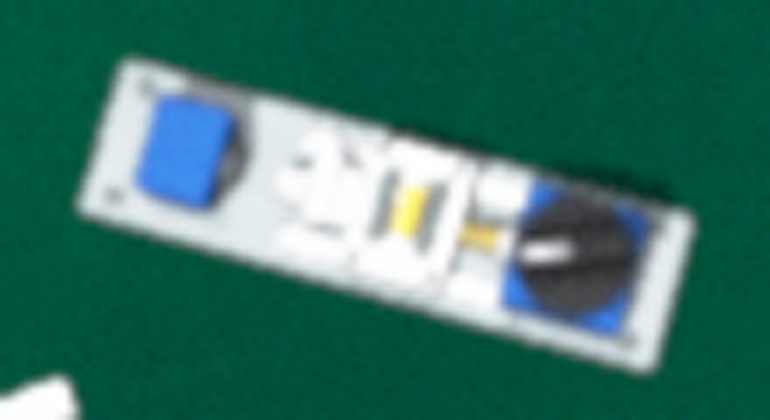

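The crop shows the plate corners at about (123,60), (78,208), (695,217) and (655,372). The knob centre is at about (575,255), with its white line pointing left (towards the anvil).

Run:
```python
from h import *
from cell import arm
from scipy.spatial.transform import Rotation as Ro
d=np.load("top0.npz");im=d["img"].astype(int)[175:235,245:355]
m=(im[:,:,1]-im[:,:,0]<45).astype(np.uint8)
m=cv2.morphologyEx(m,cv2.MORPH_OPEN,np.ones((3,3)))
for (x,y) in [(123,60),(78,208),(695,217),(655,372)]: pass
c=np.array([(123,60),(78,208),(655,372),(695,217)])/7.-.5+[245,175]
c=c+0.07
P=np.array([ray(d,p,.012) for p in c]);o=P.mean(0)
ax=(P[0]+P[1]-P[2]-P[3])/2;print(np.round(P,4).tolist(),o,np.linalg.norm(ax),np.linalg.norm(P[0]-P[1]))
u=ax/np.linalg.norm(ax);th=np.arctan2(u[1],u[0]);print("stage +y dir deg",np.degrees(th))
k=o-.085*u;print("knob",k,"anvil end",o+.085*u)
s=arm.read_state();print("tool R",np.round(Ro.from_quat(s["tool_rot"]).as_matrix(),3).tolist())
T=Ro.from_quat(s["tool_rot"]).as_matrix()
print("shift tool to knob above z.20",T.T@(np.array([k[0],k[1],.2])-s["position"])/.2)
w=arm.get_image("wrist");print(w["T_tool_cam"],w["fx"],w["cx"],w["cy"])
```

```text
[[0.5689, 0.1807, 0.012], [0.5037, 0.1993, 0.012], [0.4323, -0.0524, 0.012], [0.4999, -0.07, 0.012]] [0.50120655 0.06440036 0.012     ] 0.26088362360252554 0.06786956946608372
stage +y dir deg 74.38770489453303
knob [ 0.4783308  -0.01746355  0.012     ] anvil end [0.5240823  0.14626427 0.012     ]
tool R [[-0.932, 0.362, -0.001], [0.362, 0.932, -0.001], [-0.0, -0.001, -1.0]]
shift tool to knob above z.20 [-2.26078133 -1.83773932  0.15563771]
[[-8.39160690e-05 -9.55722599e-01 -2.94269106e-01  7.60176541e-02]
 [ 9.99999996e-01 -9.31414259e-05  1.73354827e-05  2.18012007e-04]
 [-4.39765567e-05 -2.94269103e-01  9.55722603e-01 -1.42868850e-01]
 [ 0.00000000e+00  0.00000000e+00  0.00000000e+00  1.00000000e+00]] 309.70691628693146 320.0928953133071 203.3231849483708
```

```bash
python3 -m crank '[[-1,-0.75,-0.61,0.05,0],[-1,-0.75,-0.61,0.05,0],[-1,-0.75,-0.61,0.05,0],[-1,-0.75,-0.61,0.05,0],[-1,-0.75,-0.61,0.05,0],[-1,-0.75,-0.61,0.05,0]]'
python3 -m crank '[[-1,-0.75,-0.61,0.05,0],[-1,-0.75,-0.61,0.05,0],[-1,-0.75,-0.61,0.05,0],[-1,-0.75,-0.61,0.05,0],[-1,-0.75,-0.61,0.05,0],[-1,-0.75,-0.61,0.05,0]]'
python3 -m crank '[[-1,-0.76,-0.618,0.05,0.433],[-1,-0.76,-0.618,0.05,0.433],[-1,-0.76,-0.618,0.05,0.433],[-1,-0.76,-0.618,0.05,0.433],[-1,-0.76,-0.618,0.05,0.433],[-1,-0.76,-0.618,0.05,0.433],[-1,-0.76,-0.618,0.05,0.433],[-1,-0.76,-0.618,0.05,0.433],[-1,-0.76,-0.618,0.05,0.433],[-1,-0.76,-0.618,0.05,0.433],[-1,-0.76,-0.618,0.05,0.433],[-1,-0.76,-0.618,0.05,0.433],[-1,-0.76,-0.618,0.05,0.433],[-1,-0.76,-0.618,0.05,0.433]]'
python3 - <<'E'
from cell import arm
import cv2,numpy as np
s=arm.read_state();d=arm.get_image("wrist");print(s["joint_pos"],s["position"],s["tool_rot"])
np.savez("w1.npz",**d,pos=s["position"],q=s["tool_rot"]);cv2.imwrite("pics/w1.png",d["img"][:,:,::-1])
E
```

```text
time: 0.65
position: [0.2871, 0.3174, 0.2211]
tool_rot: [0.187, 0.982, -0.001, 0.0]
force: [0.1, 0.2, -0.5]
gripper_width: 0.0854
time: 1.15
position: [0.3829, 0.1501, 0.2108]
tool_rot: [0.187, 0.982, -0.001, 0.0]
force: [-0.9, 0.5, -0.1]
gripper_width: 0.0855
time: 2.32
position: [0.4784, -0.0165, 0.2012]
tool_rot: [0.76, 0.65, -0.0, -0.0]
force: [0.0, -0.6, 0.3]
gripper_width: 0.0855
[-3.46525736e-02  4.01352287e-02 -1.99168791e-01  1.33165658e+00
  1.46435020e-04  1.69303769e+00] [ 0.47837495 -0.01654026  0.20120741] [ 7.60345662e-01  6.49518639e-01 -1.11111309e-05 -1.09471481e-04]
```

View pics/w1.png

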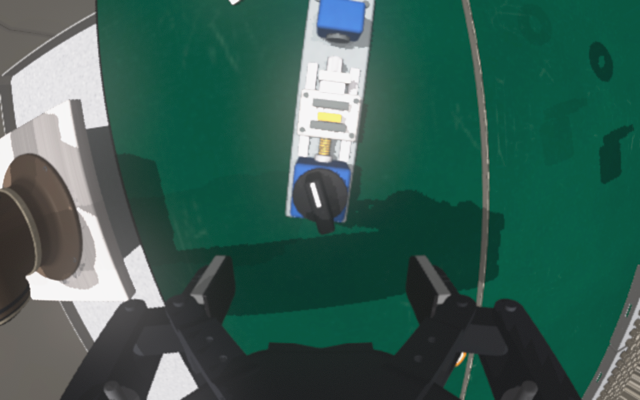

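The wrist view shows the knob at about (319,195), its white line running from (312,183) to (320,207), tilted against the stage axis. The slide's cheeks, brass dog, jaw, block and anvil are above it in the picture, with a gap between block and anvil hidden from here.

```bash
cat >> h.py <<'E'
from scipy.spatial.transform import Rotation as Ro
def wray(d,uv,z):
    a=np.array([uv[0]-d["cx"],uv[1]-d["cy"]]);r=np.hypot(*a);th=r/d["fx"]
    v=np.array([*(a/max(r,1e-9)*np.sin(th)),np.cos(th)])
    T=d["T_tool_cam"];R=Ro.from_quat(d["q"]).as_matrix()
    c=d["pos"]+R@T[:3,3];w=R@T[:3,:3]@v;return c+w*(z-c[2])/w[2]
E
python3 - <<'E'
from h import *
d=np.load("w1.npz");im=d["img"].astype(int)
hsv=cv2.cvtColor(d["img"],cv2.COLOR_RGB2HSV)
m=np.zeros((400,640),np.uint8);m[178:214,303:333]=(im[178:214,303:333].min(2)>120)
n,l,s,c=cv2.connectedComponentsWithStats(m);i=1+np.argmax(s[1:,4]);print("line",s[i],c[i])
p=np.argwhere(l==i)[:,::-1];W=np.array([wray(d,x,.106)[:2] for x in p])
mu=W.mean(0);e=np.linalg.svd(W-mu)[2][0];e*=np.sign(e[1]);q=(W-mu)@e
print("line ctr",mu,"ang",np.degrees(np.arctan2(e[1],e[0])),"ext",q.min(),q.max())
# dark knob
k=np.zeros((400,640),np.uint8);k[150:245,285:360]=(im[150:245,285:360].max(2)<75)
k=((k>0)&~((hsv[:,:,0]>60)&(hsv[:,:,0]<95)&(hsv[:,:,1]>120))).astype(np.uint8)
n,l,s,c=cv2.connectedComponentsWithStats(k)
for j in range(1,n):
    if s[j,4]>60:print("dark",s[j],c[j],wray(d,c[j],.08))
# blue
for nm,r,z in(("box",(140,235,280,360),.062),("anvil",(0,40,305,380),.054)):
    b=np.zeros((400,640),np.uint8);a=im[r[0]:r[1],r[2]:r[3]];b[r[0]:r[1],r[2]:r[3]]=(a[:,:,2]-a[:,:,1]>35)
    b=cv2.convexHull(np.argwhere(b)[:,::-1].astype(np.float32))[:,0];H=np.array([wray(d,x,z)[:2] for x in b],np.float32)
    print(nm,cv2.minAreaRect(H))
cv2.imwrite("pics/w1c.png",cv2.resize(d["img"][0:240,270:380,::-1],None,fx=2.5*1.0,fy=2.5,interpolation=cv2.INTER_CUBIC))
E
```

```text
line [310 182  12  26 153] [315.18954248 194.53594771]
line ctr [ 0.47515285 -0.00638923] ang 96.5411702740933 ext -0.010831066149949697 0.01080918298330511
dark [ 293  172   54   63 1655] [320.09667674 203.4       ] [ 0.47659616 -0.02218308  0.08      ]
dark [342 173  18  51 281] [354.01423488 194.12099644] [ 0.50768801 -0.01837267  0.08      ]
box ((0.4769040644168854, -0.016952883452177048), (0.05263879895210266, 0.052494049072265625), 74.43997192382812)
anvil ((0.523067057132721, 0.14770184457302094), (0.03320914879441261, 0.042680107057094574), 74.26811981201172)
```

View pics/w1c.png

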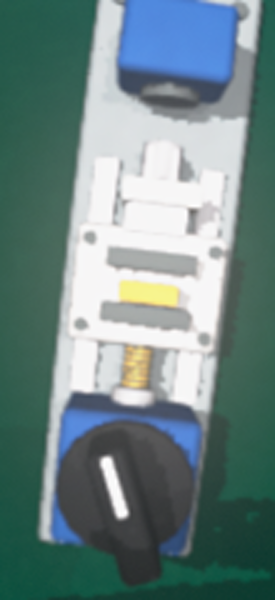

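```bash
python3 -m crank '[[-1,-0.005,-0.007,0.1,-0.086],[-1,-0.005,-0.007,0.25,-0.086],[-1,-0.005,-0.007,0.4,-0.086],[-1,-0.005,-0.007,0.55,-0.086],[-1,-0.005,-0.007,0.63,-0.086],[-1,-0.005,-0.007,0.63,-0.086],[-1,-0.005,-0.007,0.63,-0.086]]'
python3 -m crank '[[0,0,0,0,0],[0,0,0,0,0],[0,0,0,0,0],[0.4,0,0,0,0],[0.4,0,0,0,0],[0.5,0,0,0,0],[0.6,0,0,0,0],[0.7,0,0,0,0],[1,0,0,0,0],[1,0,0,0,0],[1,0,0,0,0],[1,0,0,0,0]]'
python3 -c "
from cell import arm
s=arm.read_state();print(s)"
```

```text
time: 2.95
position: [0.4762, -0.0178, 0.075]
tool_rot: [0.667, 0.745, -0.001, -0.001]
force: [-0.3, 0.1, -0.2]
gripper_width: 0.0854
time: 3.95
position: [0.4773, -0.0178, 0.0756]
tool_rot: [0.667, 0.745, 0.0, 0.0]
force: [2.8, 0.2, 2.9]
gripper_width: 0.0131
{'time': 3.95, 'joint_pos': array([-3.74327795e-02,  8.53318415e-02, -4.31210082e-01,  1.05318004e+00,
        1.12784144e-04,  1.42352298e+00]), 'qvel': array([ 0.00070307, -0.00065467, -0.00122052, -0.00037318,  0.0014531 ,
        0.00013111]), 'tau': array([ -0.17137733, -37.59313345,  30.88878393,   0.89172134,
        -0.11695657,  -0.0376132 ]), 'position': array([ 0.47726796, -0.01784046,  0.07563419]), 'tool_rot': array([6.67225542e-01, 7.44855546e-01, 3.86577353e-04, 3.77226477e-04]), 'force': array([2.80295208, 0.21184254, 2.8655634 ]), 'wrist_torque': array([ 0.03557197, -0.33762866,  0.02123934]), 'gripper_width': 0.013104591172357044}
```

```bash
python3 -m crank '[[1,0,0,0,-0.03],[1,0,0,0,-0.06],[1,0,0,0,-0.09],[1,0,0,0,-0.12],[1,0,0,0,-0.15],[1,0,0,0,-0.18],[1,0,0,0,-0.21],[1,0,0,0,-0.24]]'
python3 -c "
from cell import arm
s=arm.read_state();print(s['force'],s['wrist_torque'],s['position'],s['joint_pos'][5])"
python3 -m crank '[[1,0,0,0,-0.03],[1,0,0,0,-0.06],[1,0,0,0,-0.09],[1,0,0,0,-0.12],[1,0,0,0,-0.15],[1,0,0,0,-0.18],[1,0,0,0,-0.21],[1,0,0,0,-0.21],[1,0,0,0,-0.21]]'
python3 - <<'E'
from cell import arm
import cv2,numpy as np
s=arm.read_state();print(s['force'],s['wrist_torque'],s['position'],s['tool_rot'],s['joint_pos'][5])
d=arm.get_image("wrist")
np.savez("w2.npz",**d,pos=s["position"],q=s["tool_rot"]);cv2.imwrite("pics/w2.png",d["img"][:,:,::-1])
E
```

```text
time: 4.62
position: [0.4769, -0.0181, 0.0756]
tool_rot: [0.344, 0.939, -0.0, 0.0]
force: [0.3, -1.6, 4.8]
gripper_width: 0.0133
[ 0.33861606 -1.55232126  4.77192974] [-0.1622775  -0.08402319 -0.17773683] [ 0.47685975 -0.0181313   0.07563397] 0.6652439928634942
time: 5.37
position: [0.4767, -0.0185, 0.0756]
tool_rot: [0.025, 1.0, -0.001, 0.0]
force: [-0.8, -3.0, 4.8]
gripper_width: 0.0133
[-0.76224367 -3.03479816  4.81566598] [-0.67739887  0.0793153  -0.05693612] [ 0.47670191 -0.01851912  0.07558963] [ 2.51634415e-02  9.99683036e-01 -7.91236466e-04  4.97175531e-05] 0.012482563216252112
```

View pics/w2.png

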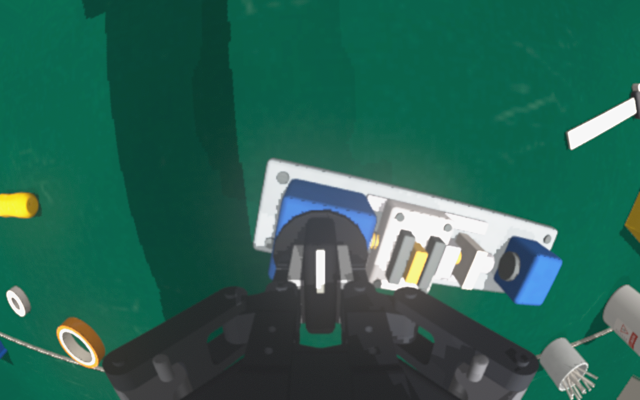

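The picture shows the slide drawn back, with the dog (brass, about (417,262)) off its far cheek. I need a closer look to see the jaw-block gap near (470,260).

Run:
```python
import cv2,numpy as np
d=np.load("w2.npz");cv2.imwrite("pics/w2c.png",cv2.resize(d["img"][195:315,365:565,::-1],None,fx=4,fy=4,interpolation=cv2.INTER_CUBIC))
```

```text
(no output)
```

View pics/w2c.png

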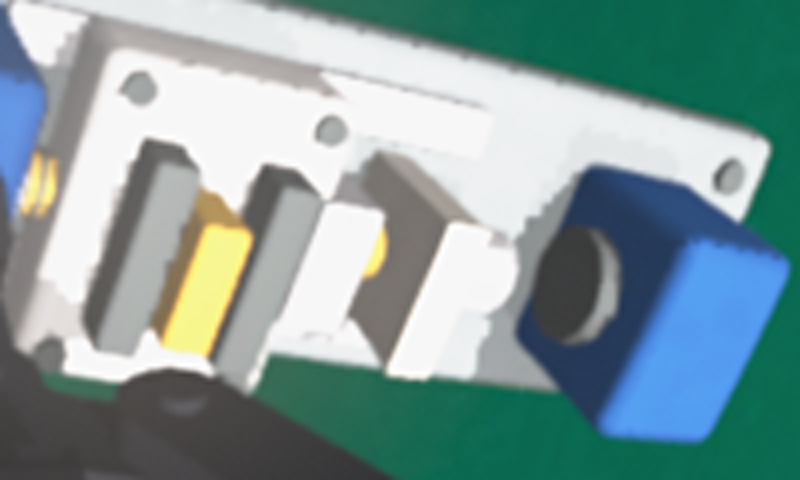

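Run:
```python
from h import *
d=np.load("w2.npz");T=d["T_tool_cam"];R=Ro.from_quat(d["q"]).as_matrix()
a=np.radians(74.4);u=np.array([np.cos(a),np.sin(a),0]);k=np.array([.4769,-.0171,0]);o=k+.085*u;x=np.array([u[1],-u[0],0])
def st(cx,cy):
    U,V=365+cx/4-.4,195+cy/4-.4;z=d["range_z"][int(round(V)),int(round(U))]
    b=np.array([U-d["cx"],V-d["cy"]]);r=np.hypot(*b);th=r/d["fx"]
    p=np.array([*(b/r*np.tan(th)*z),z]);X=d["pos"]+R@(T[:3,:3]@p+T[:3,3])-o
    return np.round(1e3*np.array([X@x,X@u,X[2]]),1)
for n,c in dict(jawtop=[(345,250),(360,220),(366,230),(372,220),(340,300),(352,290)],blockface=[(400,200),(400,250),(380,310),(420,280),(390,180)],blocktop=[(440,260),(420,320),(408,365),(465,235)],anvil=[(505,270),(495,290)],dog=[(225,240),(190,330),(200,300)],cheekF=[(280,240),(250,320),(300,200)],cheekR=[(150,230),(180,190)]).items():
    for q in c:print(n,q,st(*q))
```

```text
jawtop (345, 250) [-4.2  2.9 44.4]
jawtop (360, 220) [-10.    3.4  44.6]
jawtop (366, 230) [-8.3  5.6 44.1]
jawtop (372, 220) [-10.4   5.7  44.6]
jawtop (340, 300) [ 5.4  6.4 43.7]
jawtop (352, 290) [10.8 18.8 26.3]
blockface (400, 200) [-9.5 19.7 28.7]
blockface (400, 250) [-2.6 19.2 35.9]
blockface (380, 310) [ 8.6 18.8 38.2]
blockface (420, 280) [-1.2 20.  44.5]
blockface (390, 180) [-10.9  19.8  22.7]
blocktop (440, 260) [-6.4 20.7 46.9]
blocktop (420, 320) [ 5.  21.4 47.5]
blocktop (408, 365) [14.5 23.8 46.7]
blocktop (465, 235) [-11.7  23.8  46.6]
anvil (505, 270) [-2.8 43.4 36.7]
anvil (495, 290) [ 1.1 42.3 37.8]
dog (225, 240) [ -9.3 -27.6  61.7]
dog (190, 330) [  6.2 -27.7  61.8]
dog (200, 300) [  1.4 -27.6  61. ]
cheekF (280, 240) [ -7.9 -15.1  54.5]
cheekF (250, 320) [  6.3 -15.   54.9]
cheekF (300, 200) [-15.1 -14.4  54.7]
cheekR (150, 230) [ -6.2 -37.2  55.8]
cheekR (180, 190) [-13.  -34.3  54.9]
```

```bash
cat > r.py <<'E'
from cell import arm
import numpy as np
s=arm.read_state();q=s['tool_rot']
print("t %.2f tool ang %.4f  tauz %.3f  f %s w %.4f"%(s['time'],-2*np.arctan2(q[1],q[0])+np.pi,s['wrist_torque'][2],np.round(s['force'],1),s['gripper_width']),s['tau'][5],np.round(s['position'],4))
E
python3 r.py
python3 -m crank '[[1,0,0,0,0.03],[1,0,0,0,0.06],[1,0,0,0,0.09],[1,0,0,0,0.12]]' >/dev/null;python3 r.py
python3 -m crank '[[1,0,0,0,0.03],[1,0,0,0,0.06],[1,0,0,0,0.09],[1,0,0,0,0.12],[1,0,0,0,0.15],[1,0,0,0,0.18]]'>/dev/null;python3 r.py
python3 -m crank '[[1,0,0,0,0.03],[1,0,0,0,0.06],[1,0,0,0,0.09],[1,0,0,0,0.12]]' >/dev/null;python3 r.py
python3 -m crank '[[1,0,0,0,0.01],[1,0,0,0,0.02],[1,0,0,0,0.03]]' >/dev/null;python3 r.py
```

```text
t 5.42 tool ang 0.0506  tauz -0.053  f [-1.1 -3.8  5.3] w 0.0127 -0.0832060631364584 [ 0.4767 -0.0185  0.0756]
t 5.75 tool ang 0.4320  tauz 0.024  f [-0.7 -2.5  5.3] w 0.0129 -1.1281107366085052 [ 0.4767 -0.0183  0.0756]
t 6.25 tool ang 0.9969  tauz 0.211  f [ 0.6 -1.1  5.7] w 0.0131 -0.9443173930048943 [ 0.477  -0.018   0.0756]
t 6.58 tool ang 1.3737  tauz 0.230  f [ 2.4 -0.3  3.7] w 0.0131 -0.9431570023298264 [ 0.4772 -0.0179  0.0756]
t 6.83 tool ang 1.4648  tauz 0.224  f [ 2.4 -0.6  2.8] w 0.0131 -0.15576013829559088 [ 0.4773 -0.0178  0.0756]
```

```bash
python3 -m crank '[[1,0,0,0,0.01],[1,0,0,0,0.02],[1,0,0,0,0.02]]' >/dev/null;python3 r.py
python3 -m crank '[[1,0,0,0,0.01],[1,0,0,0,0.02],[1,0,0,0,0.02]]' >/dev/null;python3 r.py
python3 -m crank '[[1,0,0,0,0]]' >/dev/null;python3 r.py
python3 -m crank '[[1,0,0,0,0.01],[1,0,0,0,0.01]]' >/dev/null;python3 r.py
python3 - <<'E'
from cell import arm
import cv2,numpy as np
s=arm.read_state()
d=arm.get_image("wrist")
np.savez("w3.npz",**d,pos=s["position"],q=s["tool_rot"]);cv2.imwrite("pics/w3c.png",cv2.resize(d["img"][0:220,220:500,::-1],None,fx=2.7,fy=2.7,interpolation=cv2.INTER_CUBIC))
E
```

```text
t 7.08 tool ang 1.5267  tauz 0.079  f [2.3 0.3 4.5] w 0.0131 0.4191267862915993 [ 0.4773 -0.0178  0.0756]
t 7.33 tool ang 1.5880  tauz 0.111  f [ 1.9 -0.3  4.5] w 0.0129 0.41833681985735893 [ 0.4774 -0.0178  0.0756]
t 7.42 tool ang 1.5862  tauz 0.081  f [3.1 0.7 3.8] w 0.0133 0.16807646490633488 [ 0.4774 -0.0178  0.0756]
t 7.58 tool ang 1.6183  tauz 0.118  f [4.2 0.  3.4] w 0.0133 0.3823843225836754 [ 0.4774 -0.0178  0.0756]
```

View pics/w3c.png

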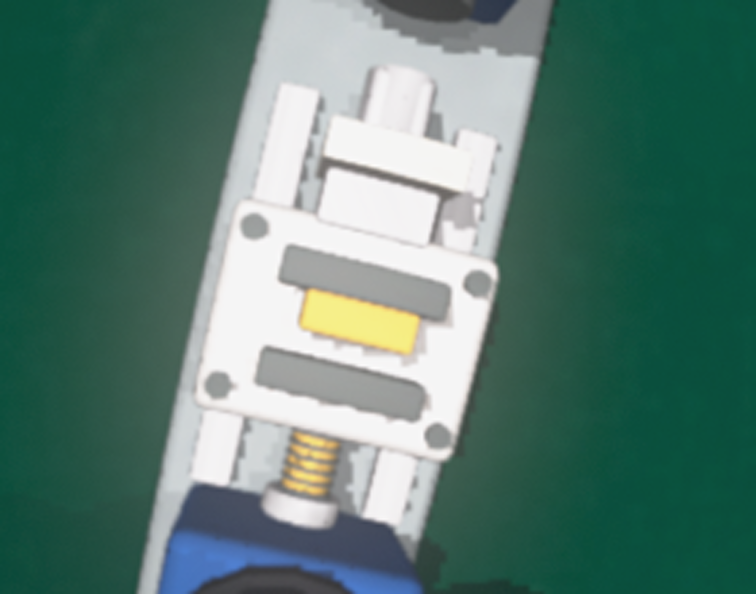

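Run:
```python
from h import *
d=np.load("w3.npz");T=d["T_tool_cam"];R=Ro.from_quat(d["q"]).as_matrix()
a=np.radians(74.4);u=np.array([np.cos(a),np.sin(a),0]);k=np.array([.4769,-.0171,0]);o=k+.085*u;x=np.array([u[1],-u[0],0])
V,U=np.mgrid[0:220,220:500];z=d["range_z"][0:220,220:500]
b0,b1=U-d["cx"],V-d["cy"];r=np.hypot(b0,b1);f=np.tan(r/d["fx"])/np.maximum(r,1e-6)*z
p=np.stack([b0*f,b1*f,z],-1);X=d["pos"]+(p@T[:3,:3].T+T[:3,3])@R.T-o
S=np.stack([X@x,X@u,X[...,2]],-1)*1e3
S=S[(z>0)]
c=S[(abs(S[:,0])<8)&(S[:,1]>-5)&(S[:,1]<50)]
for nm,lo,hi in(("jaw",43,45.8),("block",46.1,49)):
    e=c[(c[:,2]>lo)&(c[:,2]<hi)];print(nm,len(e),np.percentile(e[:,1],[1,5,50,95,99]),e[:,2].mean())
g=c[(c[:,1]>12)&(c[:,1]<32)];g=g[np.argsort(g[:,1])];print(np.round(g[::max(1,len(g)//40),1:],1).tolist())
```

```text
jaw 771 [ 0.94217056  1.76830053 10.47443655 17.83814432 19.81174604] 44.14601911748716
block 442 [19.44767891 19.88804468 23.84664344 28.10167689 28.61348027] 47.33161594460674
[[12.0, 45.6], [12.4, 44.5], [12.9, 45.3], [13.3, 44.3], [13.7, 43.4], [14.3, 43.6], [14.7, 43.5], [15.1, 43.8], [15.5, 44.2], [16.0, 45.4], [16.5, 43.5], [16.9, 43.6], [17.3, 43.6], [17.8, 44.1], [19.4, 46.4], [19.6, 46.9], [19.7, 41.0], [19.8, 47.2], [19.9, 38.1], [20.1, 46.6], [20.4, 47.0], [20.8, 46.8], [21.2, 47.1], [21.6, 46.4], [22.2, 47.1], [22.6, 47.2], [22.9, 47.7], [23.4, 47.6], [23.8, 46.5], [24.3, 47.0], [24.7, 46.8], [25.1, 46.5], [25.6, 47.0], [26.1, 46.9], [26.5, 47.4], [26.9, 46.8], [27.3, 47.5], [27.9, 47.8], [28.3, 47.3], [31.0, 38.0], [31.8, 36.9]]
```

```bash
python3 -m crank '[[1,0,0,0,0.005],[1,0,0,0,0.01],[1,0,0,0,0.015]]' >/dev/null;python3 r.py
python3 -m crank '[[1,0,0,0,0.005]]' >/dev/null;python3 r.py
python3 -m crank '[[1,0,0,0,0.005]]' >/dev/null;python3 r.py
python3 -m crank '[[1,0,0,0,0.005]]' >/dev/null;python3 r.py
python3 -m crank '[[1,0,0,0,0.005]]' >/dev/null;python3 r.py
python3 -m crank '[[1,0,0,0,0.005]]' >/dev/null;python3 r.py
```

```text
t 7.88 tool ang 1.6663  tauz 0.243  f [5.5 0.2 5.7] w 0.0128 0.028242040425539017 [ 0.4774 -0.0178  0.0756]
t 7.97 tool ang 1.6820  tauz 0.183  f [ 5.5 -0.6  4.5] w 0.0126 0.0347927282564342 [ 0.4774 -0.0178  0.0756]
t 8.05 tool ang 1.6978  tauz 0.252  f [ 5.8 -0.3  5.1] w 0.0136 0.0380248948931694 [ 0.4774 -0.0178  0.0756]
t 8.13 tool ang 1.7135  tauz 0.230  f [6.4 0.4 5.5] w 0.0129 0.038253532256931067 [ 0.4774 -0.0178  0.0756]
t 8.22 tool ang 1.7292  tauz 0.249  f [ 5.4 -1.1  4.1] w 0.0132 0.03831564565189183 [ 0.4774 -0.0178  0.0756]
t 8.30 tool ang 1.7449  tauz 0.175  f [ 5.  -1.   4.5] w 0.0134 0.03830746631138027 [ 0.4775 -0.0178  0.0756]
```

```bash
for i in 1 2 3 4 ; do :; done
python3 -m crank '[[1,0,0,0,0.005]]' >/dev/null;python3 r.py
python3 -m crank '[[1,0,0,0,0.005]]' >/dev/null;python3 r.py
python3 -m crank '[[1,0,0,0,0.005]]' >/dev/null;python3 r.py
python3 -m crank '[[1,0,0,0,0.005]]' >/dev/null;python3 r.py
```

```text
t 8.38 tool ang 1.7606  tauz 0.236  f [ 5.2 -0.4  3.9] w 0.0135 0.038330869283527136 [ 0.4775 -0.0178  0.0756]
t 8.47 tool ang 1.7763  tauz 0.223  f [ 5.4 -0.3  4.2] w 0.0130 0.04136913805268705 [ 0.4775 -0.0178  0.0756]
t 8.55 tool ang 1.7920  tauz 0.220  f [ 5.5 -0.7  5. ] w 0.0130 0.06258436711505055 [ 0.4775 -0.0178  0.0756]
t 8.63 tool ang 1.8076  tauz 0.291  f [ 5.2 -0.2  4.5] w 0.0129 0.07661720970645547 [ 0.4775 -0.0178  0.0756]
```

```bash
python3 -m crank '[[1,0,0,0,0.003]]' >/dev/null;python3 r.py
python3 -m crank '[[1,0,0,0,0]]' >/dev/null;python3 r.py
```

```text
t 8.72 tool ang 1.8170  tauz 0.216  f [ 6.  -0.3  4.7] w 0.0130 0.22139778826385736 [ 0.4775 -0.0178  0.0756]
t 8.80 tool ang 1.8168  tauz 0.161  f [ 6.5 -0.3  4.4] w 0.0130 0.26733233593404293 [ 0.4775 -0.0178  0.0756]
```

Joint 6's torque started rising at tool angle 1.775, which marks contact. I'm now 0.042 rad past that, or about 5 N. Next I'll let go and rise.

```bash
python3 -m crank '[[0.7,0,0,0,0],[0.6,0,0,0,0],[0.4,0,0,0,0],[0,0,0,0,0],[-0.5,0,0,0,0],[-1,0,0,0,0],[-1,0,0,0,0],[-1,0,0,0,0],[-1,0,0,0,0],[-1,0,0,0,0],[-1,0,0,0,0],[-1,0,0,0,0]]';python3 r.py
python3 -m crank '[[-1,0,0,-0.1,0],[-1,0,0,-0.2,0],[-1,0,0,-0.3,0],[-1,0,0,-0.4,0],[-1,0,0,-0.5,0],[-1,0,0,-0.6,0],[-1,0,0,-0.65,0],[-1,0,0,-0.65,0]]'
python3 - <<'E'
from cell import arm
from h import *
s=arm.read_state();w=arm.get_image("wrist")
d=dict(w,pos=s["position"],q=s["tool_rot"])
cv2.imwrite("pics/w4c.png",cv2.resize(d["img"][0:240,240:400,::-1],None,fx=2.5,fy=2.5,interpolation=cv2.INTER_CUBIC))
im=d["img"].astype(int);m=np.zeros((400,640),np.uint8);m[178:214,303:335]=(im[178:214,303:335].min(2)>120)
n,l,st,c=cv2.connectedComponentsWithStats(m);i=1+np.argmax(st[1:,4])
W=np.array([wray(d,p,.106)[:2] for p in np.argwhere(l==i)[:,::-1]]);e=np.linalg.svd(W-W.mean(0))[2][0];e*=np.sign(e[1])
print(st[i],"knob dir",np.degrees(np.arctan2(e[1],e[0])),"tool x dir",np.degrees(2*np.arctan2(d["q"][1],d["q"][0])))
E
```

```text
time: 9.8
position: [0.4768, -0.0178, 0.0753]
tool_rot: [0.788, 0.615, 0.0, 0.0]
force: [0.7, 0.7, -0.4]
gripper_width: 0.0854
t 9.80 tool ang 1.8159  tauz -0.039  f [ 0.7  0.7 -0.4] w 0.0854 0.00019336540390213486 [ 0.4768 -0.0178  0.0753]
time: 10.47
position: [0.478, -0.0179, 0.2075]
tool_rot: [0.788, 0.615, 0.002, 0.001]
force: [0.7, 0.5, -0.2]
gripper_width: 0.0852
[315 178   7  26 150] knob dir 79.77025571508256 tool x dir 75.95468222282037
```

View pics/w4c.png

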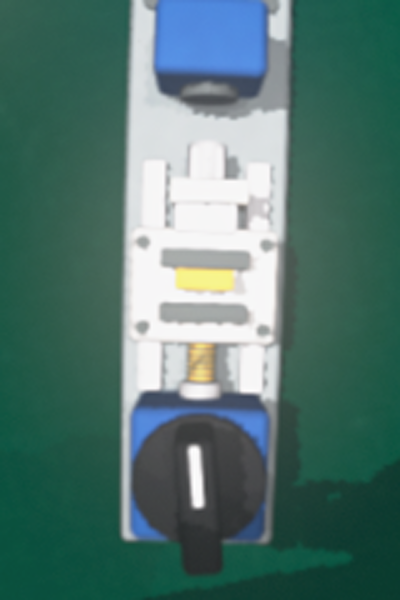

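The picture shows the jaw up against the block, the block upright on the anvil, the dog against the front cheek and the gripper clear. The knob recoiled slightly on release. I'm handing the job in.

```bash
python3 -c "
from cell import arm
print(arm.job_done())"
```

```text
the job is handed in; nothing more can be done
None
```

I backed the slide off, wound it in again from that side only, and stopped at a light nip I put at about 4–5 N. I then let go, rose clear and handed the job in after about 10.5 s of robot time. No verdict was reported.

- **Backing off:** I turned the knob about 1.4 rad back. The wrist camera's depth then showed the jaw about 12–13 mm clear of the block.
- **Winding in:** I turned in one direction only, and finished in steps of about 0.016 rad.
- **Sensing the nip:** Contact showed as a clear rise in joint 6's torque. I stopped about 0.042 rad after that, which is where the 4–5 N comes from. The wrist torque was too noisy (about ±0.03 N m) to confirm the force on its own.
- **Last picture:** The block stands upright between jaw and anvil, the dog is by the front cheek and the gripper is clear.

**One check disagreed:** after release the knob's line stood about 0.07 rad behind the gripper's last angle. I took this as recoil or twist in the pads. It would put the dog about 0.7 mm back at most, within the 2.5 mm allowed. The final force could not be measured once I had let go.

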